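# Seal the loaded bay of the filtration unit

### The job

Seal the bay of the filtration unit whose port holds the orange filter cartridge: first turn its cover's black wing fastener, the shorter way, until the white slot line is in line with the two white marks on the cover, without pressing the cover down meanwhile; then press that cover down flush against the frame. Nothing latches it, so finish while still holding it pressed down flush with the fastener aligned. Leave the other bay (grey plug), the cartridge and the things on the bench alone.

Things in the scene. Friction and masses are not known exactly. Their poses are not given: they have to be found in the camera images.
- unit: white two-bay filtration unit fixed to the bench, 210 x 350 mm, frame top 100 mm above the bench. Origin on the bench midway between the two fasteners; x to its far side, where the ports are, y to its left (seen from the robot), z up. The bays' centres lie at y = +85 mm (left) and -85 mm (right). It stands in a different place and yaw each time.
- cartridge: orange filter cartridge, 36 mm disc, 21 mm tall, standing in one bay's port; it marks the loaded bay, left or right. Origin at the centre of its underside. Not to be moved.
- plug: grey blanking plug of the same shape as the cartridge, in the port of the other, unused bay. Origin at the centre of its underside.
- port_left (a point): centre of the left bay's port on the frame top, 85 mm beyond (unit +x) the left fastener
- cover_left (a joint): left bay's cover, a blue plate 126 x 136 x 12 mm that slides straight down: 0 = standing 8 mm proud on its springy gasket (cover top 120 mm above the bench), 0.008 m = flush against the frame (cover top 112 mm). Overcoming the gasket takes about 5 N to start and 9 N when flush; it springs up when let go. The fastener's stud stops the cover after about 2 mm unless the fastener is aligned.
- fast_left (a joint): left fastener's angle in rad: 0 = aligned (slot line and wing along the unit's x axis, in line with the two white marks on the cover), positive = counterclockwise from above. Stops at -1.5 and 1.5; it stays where it is left, 0.08 N m of friction. The stud enters the frame only within about 0.2 rad of aligned.
- wing_left (a point): middle of the left fastener's upright black wing, on its turning axis, at grip height: 28 mm above the cover's top; x along the wing, z up. The wing is 42 mm long, 12 mm thick, its top 12 mm above this point (with the white slot line along it) and its foot 24 mm below, on a steel disc 42 mm across and 4 mm thick. Moves with the fastener and cover.
- wingtip_left (a point): one end of the left wing, 21 mm from its middle along the wing's x
- port_right (a point): centre of the right bay's port on the frame top, 85 mm beyond (unit +x) the right fastener
- cover_right (a joint): right bay's cover, a blue plate 126 x 136 x 12 mm that slides straight down: 0 = standing 8 mm proud on its springy gasket (cover top 120 mm above the bench), 0.008 m = flush against the frame (cover top 112 mm). Overcoming the gasket takes about 5 N to start and 9 N when flush; it springs up when let go. The fastener's stud stops the cover after about 2 mm unless the fastener is aligned.
- fast_right (a joint): right fastener's angle in rad: 0 = aligned (slot line and wing along the unit's x axis, in line with the two white marks on the cover), positive = counterclockwise from above. Stops at -1.5 and 1.5; it stays where it is left, 0.08 N m of friction. The stud enters the frame only within about 0.2 rad of aligned.
- wing_right (a point): middle of the right fastener's upright black wing, on its turning axis, at grip height: 28 mm above the cover's top; x along the wing, z up. The wing is 42 mm long, 12 mm thick, its top 12 mm above this point (with the white slot line along it) and its foot 24 mm below, on a steel disc 42 mm across and 4 mm thick. Moves with the fastener and cover.
- wingtip_right (a point): one end of the right wing, 21 mm from its middle along the wing's x
- wash_bottle: wash bottle, white with blue cap, 66 mm across, 170 mm tall; a bystander, origin at its underside
- beaker: open glass beaker, 72 mm across, 90 mm tall; a bystander, origin at its underside
- dropper_amber: amber dropper bottle with black cap, 32 mm across, 65 mm tall; a bystander, origin at its underside
- dropper_red: amber dropper bottle with red cap, 32 mm across, 65 mm tall; a bystander, origin at its underside
- lab_spoon: slim lab spoon, 150 mm long, lying flat on the bench in front of the unit; a bystander, origin at its underside
- soap_bottle: pink soap bottle with white cap, 60 mm across, 130 mm tall; a bystander, origin at its underside

How it is judged:
On the way, in this order (a step that is already met when the one before it is completed fails the run):
1. the loaded bay's fastener is aligned, its cover still standing proud (((horizontal distance between cartridge and port_left below 0.04 m and value of joint fast_left between -0.22 and 0.22 rad and value of joint cover_left below 0.004 m) or (horizontal distance between cartridge and port_right below 0.04 m and value of joint fast_right between -0.22 and 0.22 rad and value of joint cover_right below 0.004 m))), for 0.2 s.
2. the loaded bay's cover is pressed flush by the robot (((horizontal distance between cartridge and port_left below 0.04 m and (value of joint fast_left between -0.22 and 0.22 rad and value of joint cover_left above 0.0065 m and contact force between any of the fingers, the arm and cover_left above 4 N)) or (horizontal distance between cartridge and port_right below 0.04 m and (value of joint fast_right between -0.22 and 0.22 rad and value of joint cover_right above 0.0065 m and contact force between any of the fingers, the arm and cover_right above 4 N)))), for 0.2 s.
At the end, for the whole second after the job is handed in: The cover of the bay with the orange cartridge is down to within 1.5 mm of flush, held there by at least 4 N from the robot, with its fastener within 0.22 rad of aligned; the other bay's cover stands proud and its wing end is within 8 mm of its start; every bystander is within 40 mm of its start (((horizontal distance between cartridge and port_left below 0.04 m and (value of joint fast_left between -0.22 and 0.22 rad and value of joint cover_left above 0.0065 m and contact force between any of the fingers, the arm and cover_left above 4 N) and value of joint cover_right below 0.002 m and distance of wingtip_right from where it was at the start of the episode below 0.008 m) or (horizontal distance between cartridge and port_right below 0.04 m and (value of joint fast_right between -0.22 and 0.22 rad and value of joint cover_right above 0.0065 m and contact force between any of the fingers, the arm and cover_right above 4 N) and value of joint cover_left below 0.002 m and distance of wingtip_left from where it was at the start of the episode below 0.008 m)) and distance of each of wash_bottle, beaker, dropper_amber, dropper_red, lab_spoon, soap_bottle from where it was at the start of the episode below 0.04 m); the arm keeps its last pose, push and grip.
It fails at once if the unused bay's cover is pressed or its fastener turned ((horizontal distance between cartridge and port_left below 0.04 m and (distance of wingtip_right from where it was at the start of the episode above 0.008 m or value of joint cover_right above 0.004 m)) or (horizontal distance between cartridge and port_right below 0.04 m and (distance of wingtip_left from where it was at the start of the episode above 0.008 m or value of joint cover_left above 0.004 m))).
It fails at once if a bystander is moved by more than 40 mm or tipped (distance of any of wash_bottle, beaker, dropper_amber, dropper_red, lab_spoon, soap_bottle from where it was at the start of the episode above 0.04 m or angle between any of wash_bottle, beaker, dropper_amber, dropper_red, soap_bottle's own z axis and vertical above 0.5 rad).
It also fails if it takes over 32 s, if anything falls off the work surface, if the arm or the gripper's body presses on something with over 40 N, if the wrist force passes 120 N, or if a joint passes its speed limit or range.

### The arm

A 7-joint arm with a two-finger parallel gripper is mounted at the origin on the work surface. World frame = base frame: x ahead of the robot, y to its left, z up, the work surface at z = 0. Lengths are in m, angles in rad, forces in N, time in s.
With the tool pointing down it reaches from about 0.4 to 0.75 m from the base axis. Payload 19.5 kg.
Tool frame: the origin (TCP) lies at the very end of the fingers, on their centre line; the grasp point (between the pads) lies 19 mm behind it; z points along the fingers, y is the line along which they close (so a half turn about z gives the same grasp; the last joint's range is limited). The gripper opens to 85 mm and grips with 20 to 120 N. Pads are 22 mm wide; open, the fingers measure 114 mm over their backs; the gripper's body (76 mm by 85 mm) begins 54 mm behind the grasp point. The pads swing forward as they close: fully open they stand 13 mm farther back than shut.
Start: joints at [1.292, 0.707, -0.028, 1.485, 0.022, 0.951, -0.075], TCP at [0.135, -0.559, 0.231] pointing down, gripper open.
Joint ranges: [-2.71, 2.71], [-0.32, 2.16], [-1.57, 1.52], [0, 2.45], [-1.46, 4.6], [0, 2.02], [-2.83, 2.83]. Speed limits (rad/s): [1.89, 1.89, 2.57, 2.57, 3.01, 3.01, 3.01].

### API

Orientations are given as a rotation vector (axis times angle).
In Python, from plant import bot gives the robot as it stands.
- The arm moves only by the tool carry_out, never from a script. Its argument "steps" is a list that holds one entry, the list of rows, each a list of 7 numbers: the shift along the tool's x, y, z as a fraction of full scale, then the turn, a rotation vector about the tool's x, y, z as a fraction of full scale, then the opening, from 0 (shut) to 1 (fully open). In form: [[[x, y, z, ax, ay, az, grip], ...]]. A call has 1 to 8 rows; each row is the pose to reach, as a shift and turn from the pose commanded when the call began, along the tool's axes at that moment; what a row does not reach only later rows make up. Full scale, the value 1, is 1000 mm for a shift and 120 degrees for a turn. A row lasts 1/12 s, in which the tool goes at most 41.7 mm and 7.16 degrees, less where a joint would pass 70% of its speed; a pose out of reach is approached as far as the arm can. A call with a number of a shift or a turn outside -1 to 1 is refused whole. A call with a gripper value outside its range is refused whole. The fingers move at their own pace and stop on an object; "squeeze" is the grip in N (left out, the last holds). Time passes only in rows, so rows that repeat a pose let the fingers close. It gives the time, the measured TCP pose, the force, the opening and the grip force at its end, in the units of the state.
- bot.get_state(): the state, without advancing time (a new reading comes with each control period).
- bot.camera(name): name is "scene" or "top"; returns a dict with "pixels" (420x560x3 uint8, red, green, blue), "mtx" (3x3 intrinsics, pixels), "cam_to_world" (4x4, takes a point from camera to world coordinates). Camera axes: x right, y down, z forward; pixel columns grow to the right and rows downward; lengths in m; the calibration is good to about 2 mm. A picture is of the moment at which its call begins. There is no depth.
- bot.hand_in(): hands the job in; it is judged then, once.
The state is a dict: "t": time; "joint_pos": joint angles; "joint_vel": joint speeds; "joint_torque": joint torques, N m; "ee_pos": TCP position; "tool_rot": TCP orientation; "force": force on the tool from outside, world axes, zero at the start; "moment": the same for the moment, N m; "gripper_width": opening from 0.0 (shut) to 1.0 (fully open); "grasp_force": force on a finger pad.
Only numpy, scipy, OpenCV 4.12 (cv2) and the standard library are available. Lean on these libraries where they do the work, as an engineer would, in place of code of your own. Each camera call takes 0.05 s, during which the arm holds its last target. There are 200 camera calls.

## Working session

There is one attempt and no reset: what is moved stays moved. The work goes in short steps, Python scripts to look and compute and a tool call to move; the robot and the scene stay as the last step left them, time stands still between calls to the robot, and variables do not carry over. Pictures are saved under pics/ and viewed, at most 10 in all, crops included, and the job is handed in when it is done.

Besides the shell and the picture viewer there is one more tool, called after "Call:" as name(argument=value, ...) on one line, values as JSON. carry_out: Moves the arm, as the interface text tells. Shift numbers are shares of 1000 mm and turn numbers shares of 120 degrees, none past 1 either way. Its arguments: {"type":"object","properties":{"steps":{"type":"array"},"squeeze":{"type":"number"}},"required":["steps"]}

```bash
mkdir -p pics; python3 - <<'E'
from plant import bot
import cv2,numpy as np
np.set_printoptions(precision=4,suppress=True)
s=bot.get_state(); print(s['t'],s['ee_pos'],s['tool_rot'],s['force'],s['gripper_width'])
for n in('scene','top'):
    c=bot.camera(n); cv2.imwrite(f'pics/{n}0.png',c['pixels'][:,:,::-1]); np.savez(f'pics/{n}0.npz',**c); print(n,c['mtx'],c['cam_to_world'])
E
```

```text
0.0 [ 0.1348 -0.5587  0.2308] [-3.1186 -0.371   0.0003] [ 0.7767 -0.3434  0.2571] 1.0004234942032262
scene [[461.6098   0.     281.0844]
 [  0.     461.6098 206.255 ]
 [  0.       0.       1.    ]] [[ 0.4532  0.5428 -0.7071  1.3265]
 [ 0.8914 -0.2816  0.3551 -0.3944]
 [-0.0064 -0.7912 -0.6115  0.8298]
 [ 0.      0.      0.      1.    ]]
top [[413.9046   0.     282.8324]
 [  0.     413.9046 214.0192]
 [  0.       0.       1.    ]] [[-0.0256 -0.9907  0.134   0.3873]
 [-0.9994  0.0221 -0.0272  0.0205]
 [ 0.0239 -0.1346 -0.9906  1.2155]
 [ 0.      0.      0.      1.    ]]
```

View pics/top0.png

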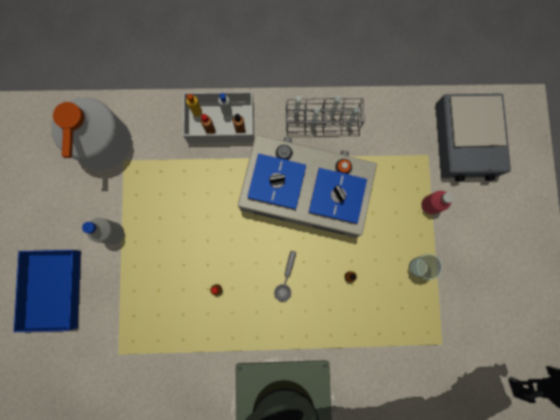

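View pics/scene0.png

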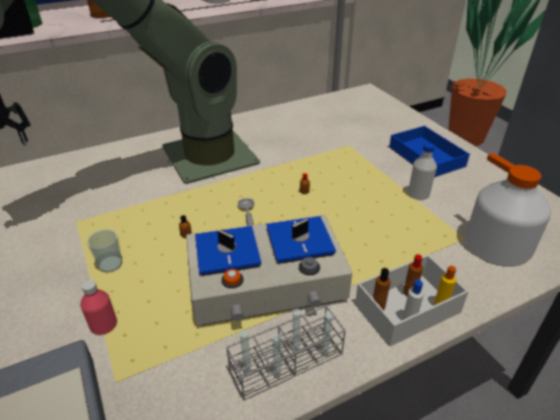

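The top view shows the orange cartridge at (344,166), so the right bay is loaded. Its wing is at about (338,195), and the grey plug is at (284,152). Next I'll measure the cover and wing.

```bash
cat > h.py <<'E'
import numpy as np,cv2
np.set_printoptions(precision=4,suppress=True)
def load(n): return np.load(f'pics/{n}.npz')
def ray(c,uv,z):
    d=c['cam_to_world'][:3,:3]@np.linalg.solve(c['mtx'],[uv[0],uv[1],1.]); o=c['cam_to_world'][:3,3]
    return o+d*(z-o[2])/d[2]
E
python3 - <<'E'
from h import *
c=load('top0'); im=c['pixels']; hsv=cv2.cvtColor(im,cv2.COLOR_RGB2HSV)
m=cv2.inRange(hsv,(105,150,60),(125,255,255)); m[:,:235]=0;m[:130]=0;m[240:]=0;m[:,385:]=0
m2=cv2.morphologyEx(m,cv2.MORPH_CLOSE,np.ones((5,5)))
C=[]
for k in cv2.findContours(m2,0,2)[0]:
    if cv2.contourArea(k)<500: continue
    h=cv2.convexHull(k); M=cv2.moments(h); p=(M['m10']/M['m00'],M['m01']/M['m00'])
    W=np.array([ray(c,q[0],.12)[:2] for q in h],np.float32); r=cv2.minAreaRect(W); C.append(r[0]); print(p,ray(c,p,.12),r)
C=np.array(sorted(C,key=lambda q:q[1])); d=C[1]-C[0]; print('sep',np.linalg.norm(d),'unit yaw deg',np.degrees(np.arctan2(-d[0],d[1])))
o=cv2.inRange(hsv,(3,150,100),(14,255,255)); o[:145]=0;o[185:]=0;o[:,325:]&=255;o[:,:325]=0;o[:,365:]=0
M=cv2.moments(o,True); print('cart',ray(c,(M['m10']/M['m00'],M['m01']/M['m00']),.121))
x=cv2.resize(im[150:235,295:385],None,fx=6,fy=6,interpolation=cv2.INTER_CUBIC)
s=load('scene0')['pixels']; y=cv2.resize(s[215:300,185:275],None,fx=6,fy=6,interpolation=cv2.INTER_CUBIC)
cv2.imwrite('pics/crop.png',x[:,:,::-1]);cv2.imwrite('pics/crops.png',y[:,:,::-1])
E
```

```text
(337.6119610570236, 195.29609024880233) [ 0.5832 -0.1586  0.12  ] ((0.5844162106513977, -0.15888288617134094), (0.13021381199359894, 0.12493957579135895), 75.34642791748047)
(276.66348318968863, 180.8008385744235) [0.6264 0.0048 0.12  ] ((0.6280186176300049, 0.004463128745555878), (0.1302759349346161, 0.12635353207588196), 75.34773254394531)
sep 0.16906534382764307 unit yaw deg -14.945651510437893
cart [ 0.6645 -0.1787  0.121 ]
```

View pics/crop.png

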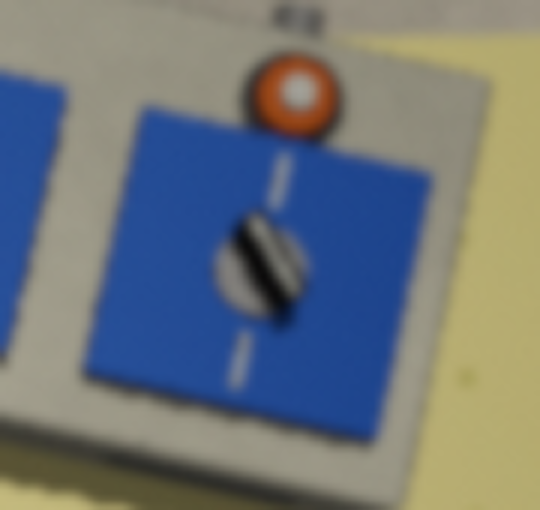

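View pics/crops.png

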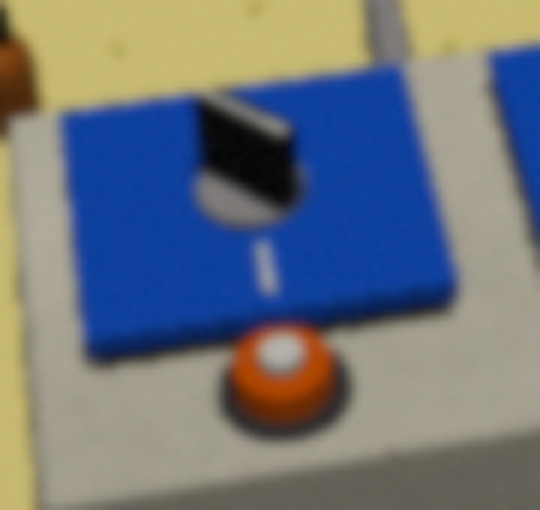

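The top crop shows the marks at (280,180) and (240,360), the disc centre at (263,268), and the white slot line running from about (260,220) to (294,280). The scene crop confirms the wing is twisted away from the marks, with its top edge running from (210,98) to (288,130).

```bash
python3 - <<'E'
from h import *
c=load('top0'); s=load('scene0')
T=lambda p,z: ray(c,(295+(p[0]+.5)/6-.5,150+(p[1]+.5)/6-.5),z)
S=lambda p,z: ray(s,(185+(p[0]+.5)/6-.5,215+(p[1]+.5)/6-.5),z)
ang=lambda a,b: np.degrees(np.arctan2((b-a)[1],(b-a)[0]))
a,b=T((240,360),.12),T((280,180),.12); print('marks mid',(a+b)/2,ang(a,b))
print('disc',T((263,268),.124))
a,b=T((294,280),.16),T((260,220),.16); print('slot',(a+b)/2,ang(a,b),np.linalg.norm(b-a))
a,b=S((210,98),.16),S((288,130),.16); print('slot scene',(a+b)/2,ang(a,b),np.linalg.norm(b-a))
from scipy.spatial.transform import Rotation as R
print(R.from_rotvec([-3.1186,-.371,.0003]).as_matrix())
E
```

```text
marks mid [ 0.5853 -0.1595  0.12  ] -14.816480785466416
disc [ 0.5853 -0.1602  0.124 ]
slot [ 0.5866 -0.1607  0.16  ] 26.98226444433159 0.03002149333552929
slot scene [ 0.5838 -0.158   0.16  ] 32.28894353516595 0.035388378071015705
[[ 0.9721  0.2346 -0.0003]
 [ 0.2346 -0.9721  0.001 ]
 [-0.0001 -0.001  -1.    ]]
```

The wing's centre is at (0.585, -0.160) and its axis points about +30° in world. The unit's yaw is -15°, so the fastener stands about +45° out and needs a 45° clockwise turn. The heights and sizes agree with the given data, so I'll approach above the wing.

Call:
carry_out(steps=[[[0.036,-0.019,0,0,0,-0.02,1],[0.072,-0.038,0,0,0,-0.04,1],[0.107,-0.057,0,0,0,-0.06,1],[0.143,-0.076,0,0,0,-0.08,1],[0.179,-0.095,0,0,0,-0.1,1],[0.215,-0.114,0,0,0,-0.12,1],[0.25,-0.133,0,0,0,-0.137,1],[0.286,-0.152,0,0,0,-0.137,1]]])

```text
t: 0.77
ee_pos: [0.3782, -0.3425, 0.2312]
tool_rot: [-3.033, -0.817, 0.0]
force: [0.8, -1.4, 0.0]
gripper_width: 0.999
grasp_force: 0.0
```

```bash
cat > go.py <<'E'
import sys
from h import *
from plant import bot
from scipy.spatial.transform import Rotation as R
s=bot.get_state(); r=R.from_rotvec(s['tool_rot']).as_matrix()
print('t',s['t'],'p',np.array(s['ee_pos']),'yaw',np.degrees(np.arctan2(r[1,0],r[0,0])),'tilt',r[:,2],'F',np.array(s['force']),'w',s['gripper_width'],s['grasp_force'])
if len(sys.argv)>3:
    g=np.array([float(a) for a in sys.argv[1:4]]); print('tool shift',r.T@(g-s['ee_pos']))
if len(sys.argv)>4:
    y=np.radians(float(sys.argv[4])); G=np.array([[np.cos(y),np.sin(y),0],[np.sin(y),-np.cos(y),0],[0,0,-1]])
    print('turn frac',np.degrees(R.from_matrix(r.T@G).as_rotvec())/120)
E
python3 go.py .585 -.16 .231 30
```

```text
t 0.7667 p [ 0.3782 -0.3425  0.2312] yaw 30.134955191215543 tilt [-0.0003  0.0003 -1.    ] F [ 0.7815 -1.4185  0.0363] w 0.9986073115203961 0.0
tool shift [ 0.2705 -0.0541  0.0002]
turn frac [-0.0002  0.0001  0.0011]
```

Call:
carry_out(steps=[[[0.039,-0.008,0,0,0,0,1],[0.077,-0.015,0,0,0,0,1],[0.116,-0.023,0,0,0,0,1],[0.155,-0.031,0,0,0,0,1],[0.193,-0.039,0,0,0,0,1],[0.232,-0.047,0,0,0,0,1],[0.271,-0.054,0,0,0,0,1],[0.271,-0.054,0,0,0,0,1]]])

```text
t: 1.43
ee_pos: [0.5891, -0.1548, 0.2302]
tool_rot: [-3.028, -0.824, -0.003]
force: [-2.2, 2.5, -0.7]
gripper_width: 1.001
grasp_force: 0.0
```

```bash
python3 - <<'E'
from h import *
from plant import bot
for n in('scene','top'):
    c=bot.camera(n); np.savez(f'pics/{n}1.npz',**c)
    p=c['cam_to_world'];q=c['mtx']@(p[:3,:3].T@(np.array([.585,-.16,.16])-p[:3,3])); u,v=(q[:2]/q[2]).astype(int)
    x=cv2.resize(c['pixels'][v-45:v+45,u-50:u+50],None,fx=4,fy=4,interpolation=cv2.INTER_CUBIC)
    print(n,u,v); 
    globals()[n]=x
cv2.imwrite('pics/c1.png',np.hstack([scene,top])[:,:,::-1])
E
python3 go.py .585 -.16 .131 30
```

```text
scene 225 234
top 340 191
t 1.5333 p [ 0.5854 -0.1605  0.2306] yaw 30.134320400681144 tilt [-0.001   0.0004 -1.    ] F [-0.1449 -0.8644 -0.269 ] w 1.0046096421731736 0.0
tool shift [ 0.     -0.0006  0.0996]
turn frac [-0.0004  0.0003  0.0011]
```

View pics/c1.png

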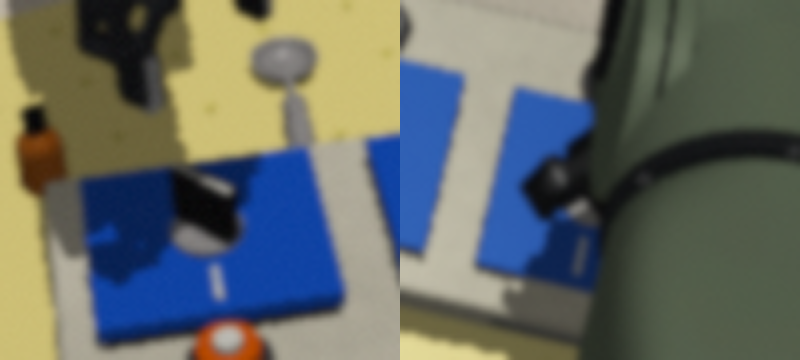

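The scene crop shows the wing still turned at (205,200) with the fingers above it. In the top crop the arm hides most of the wing. I'll descend with the fingers open and then close gently.

Call:
carry_out(steps=[[[0,0,0.03,0,0,0,1],[0,0,0.06,0,0,0,1],[0,0,0.085,0,0,0,1],[0,0,0.099,0,0,0,1],[0,0,0.099,0,0,0,1],[0,0,0.099,0,0,0,0.4],[0,0,0.099,0,0,0,0.2],[0,0,0.099,0,0,0,0]]], squeeze=25)

```text
t: 2.2
ee_pos: [0.5853, -0.1622, 0.1336]
tool_rot: [3.034, 0.812, 0.002]
force: [0.0, -0.6, 0.1]
gripper_width: 0.605
grasp_force: 0.0
```

Call:
carry_out(steps=[[[0,0,0,0,0,0,0],[0,0,0,0,0,0,0],[0,0,0,0,0,0,0],[0,0,0,0,0,0,0]]])

```text
t: 2.53
ee_pos: [0.5841, -0.1606, 0.1323]
tool_rot: [-3.032, -0.814, 0.003]
force: [-8.6, 10.3, 5.8]
gripper_width: 0.132
grasp_force: 29.6
```

```bash
python3 go.py .585 -.16 .131 -15
```

```text
t 2.5333 p [ 0.5841 -0.1606  0.1323] yaw 30.040885935256355 tilt [-0.0022  0.0019 -1.    ] F [-8.5548 10.3314  5.8411] w 0.13206288893709905 29.622020423412323
tool shift [ 0.0011 -0.      0.0013]
turn frac [-0.0011  0.0009  0.3753]
```

Call:
carry_out(steps=[[[0,-0.001,-0.001,0,0,0,0],[0,-0.002,-0.001,0,0,0,0],[0,-0.002,-0.001,0,0,0,0]]])

```text
t: 2.78
ee_pos: [0.5839, -0.1602, 0.1332]
tool_rot: [3.034, 0.813, -0.0]
force: [-0.5, -0.9, -4.7]
gripper_width: 0.138
grasp_force: 28.5
```

```bash
python3 go.py .585 -.16 .131 -15
```

```text
t 2.7833 p [ 0.5839 -0.1602  0.1332] yaw 30.000136981181903 tilt [-0.     -0.0003 -1.    ] F [-0.4565 -0.8915 -4.7085] w 0.13821413936334043 28.453469574451447
tool shift [0.0011 0.0004 0.0022]
turn frac [0.0001 0.     0.375 ]
```

Forces are now small and the grip is centred, so I'll turn 45° clockwise.

Call:
carry_out(steps=[[[0,0,0,0,0,0.047,0],[0,0,0,0,0,0.094,0],[0,0,0,0,0,0.141,0],[0,0,0,0,0,0.188,0],[0,0,0,0,0,0.235,0],[0,0,0,0,0,0.282,0],[0,0,0,0,0,0.329,0],[0,0,0,0,0,0.375,0]]])

```text
t: 3.45
ee_pos: [0.5838, -0.1594, 0.1332]
tool_rot: [-3.113, 0.417, 0.001]
force: [-1.3, 3.8, -2.7]
gripper_width: 0.134
grasp_force: 28.8
```

Call:
carry_out(steps=[[[0,0,0,0,0,0,0],[0,0,0,0,0,0,0],[0,0,0,0,0,0,0],[0,0,0,0,0,0,0]]])

```text
t: 3.78
ee_pos: [0.5838, -0.1595, 0.1332]
tool_rot: [-3.114, 0.404, 0.001]
force: [-2.4, 5.1, -2.6]
gripper_width: 0.134
grasp_force: 28.8
```

```bash
python3 go.py .585 -.16 .231 -15
```

```text
t 3.7833 p [ 0.5838 -0.1595  0.1332] yaw -14.786963082092136 tilt [-0.0005  0.0011 -1.    ] F [-2.4428  5.0614 -2.566 ] w 0.1338590471423771 28.81715565919876
tool shift [ 0.0012  0.0001 -0.0978]
turn frac [-0.0005  0.0004  0.0018]
```

Aligned to the tool at -14.8°. I'll release, lift and check.

Call:
carry_out(steps=[[[0,0,0,0,0,0,0.3],[0,0,0,0,0,0,0.7],[0,0,0,0,0,0,1],[0,0,0,0,0,0,1],[0,0,0,0,0,0,1],[0,0,-0.03,0,0,0,1],[0,0,-0.065,0,0,0,1],[0,0,-0.1,0,0,0,1]]])

```text
t: 4.45
ee_pos: [0.5836, -0.1601, 0.2345]
tool_rot: [3.115, -0.41, -0.001]
force: [1.1, -0.4, 0.3]
gripper_width: 1.006
grasp_force: 0.0
```

```bash
python3 - <<'E'
from h import *
from plant import bot
c=bot.camera('scene'); np.savez('pics/scene2.npz',**c)
x=cv2.resize(c['pixels'][165:300,150:285],None,fx=4.4,fy=4.4,interpolation=cv2.INTER_CUBIC)
cv2.imwrite('pics/c2.png',x[:,:,::-1])
E
python3 go.py .585 -.16 .14 -15
```

```text
t 4.5 p [ 0.5856 -0.161   0.2414] yaw -14.989342329041934 tilt [ 0.0076 -0.0023 -1.    ] F [ 0.6399 -0.1738 10.1296] w 0.9977694804361312 0.0
tool shift [-0.0016 -0.0008  0.1014]
turn frac [ 0.0001 -0.0038  0.0001]
```

View pics/c2.png

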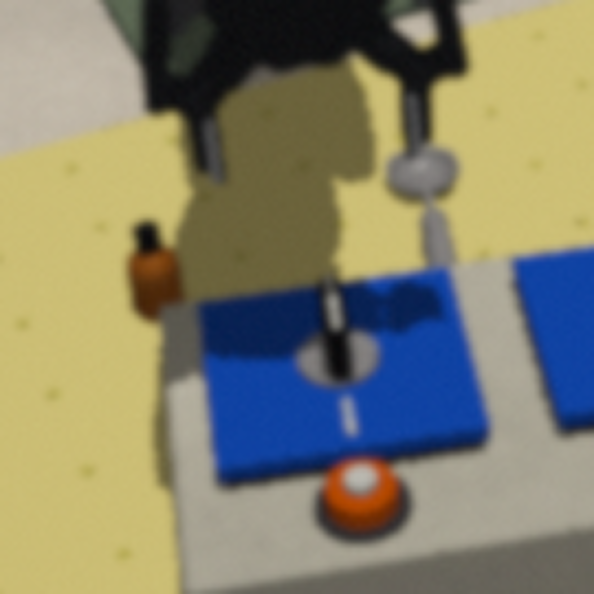

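The picture shows the slot line, (327,285) to (340,335), in line with the mark from (343,398) to (351,435), and the cover is still proud. I'll now straddle the wing and press the plate with both fingertips.

Call:
carry_out(steps=[[[0,0,0.03,0,0,0,0.75],[0,0,0.06,0,0,0,0.75],[0,0,0.09,0,0,0,0.75],[0,0,0.11,0,0,0,0.75],[0,0,0.11,0,0,0,0.75],[0,0,0.11,0,0,0,0.75]]])

```text
t: 5.0
ee_pos: [0.5838, -0.1602, 0.1234]
tool_rot: [3.115, -0.41, -0.001]
force: [-0.3, -0.6, 0.9]
gripper_width: 0.749
grasp_force: 0.0
```

```bash
python3 go.py .584 -.16 .11 -15
```

```text
t 5.0 p [ 0.5838 -0.1602  0.1234] yaw -14.99114654436258 tilt [-0.0007  0.0001 -1.    ] F [-0.3276 -0.5985  0.9059] w 0.7492456981043905 0.0
tool shift [ 0.0001 -0.0002  0.0134]
turn frac [0.0001 0.0004 0.0001]
```

Call:
carry_out(steps=[[[0,0,0.003,0,0,0,0.75],[0,0,0.006,0,0,0,0.75],[0,0,0.009,0,0,0,0.75],[0,0,0.012,0,0,0,0.75],[0,0,0.012,0,0,0,0.75]]])

```text
t: 5.42
ee_pos: [0.5843, -0.1601, 0.1115]
tool_rot: [3.115, -0.41, 0.002]
force: [0.5, 0.7, 7.0]
gripper_width: 0.752
grasp_force: 3.2
```

Call:
carry_out(steps=[[[0,0,0.002,0,0,0,0.75],[0,0,0.004,0,0,0,0.75],[0,0,0.004,0,0,0,0.75]]])

```text
t: 5.67
ee_pos: [0.5843, -0.1601, 0.1076]
tool_rot: [3.115, -0.41, 0.002]
force: [0.1, 1.3, 8.1]
gripper_width: 0.751
grasp_force: 4.1
```

Call:
carry_out(steps=[[[0,0,0.001,0,0,0,0.75],[0,0,0.002,0,0,0,0.75],[0,0,0.002,0,0,0,0.75]]])

```text
t: 5.92
ee_pos: [0.5844, -0.1601, 0.106]
tool_rot: [-3.115, 0.41, -0.002]
force: [-1.4, 0.6, 9.6]
gripper_width: 0.751
grasp_force: 4.6
```

Call:
carry_out(steps=[[[0,0,0.001,0,0,0,0.75],[0,0,0.001,0,0,0,0.75]]])

```text
t: 6.08
ee_pos: [0.5844, -0.1601, 0.1059]
tool_rot: [-3.115, 0.41, -0.003]
force: [-4.2, 2.3, 23.2]
gripper_width: 0.748
grasp_force: 11.8
```

Call:
carry_out(steps=[[[0,0,0.001,0,0,0,0.75],[0,0,0.001,0,0,0,0.75]]])

```text
t: 6.25
ee_pos: [0.5844, -0.1601, 0.1057]
tool_rot: [-3.115, 0.41, -0.004]
force: [-10.1, 4.3, 39.2]
gripper_width: 0.753
grasp_force: 19.8
```

Call:
carry_out(steps=[[[0,0,-0.001,0,0,0,0.75],[0,0,-0.001,0,0,0,0.75],[0,0,-0.001,0,0,0,0.75],[0,0,-0.001,0,0,0,0.75]]])

```text
t: 6.58
ee_pos: [0.5844, -0.1602, 0.1059]
tool_rot: [-3.115, 0.41, -0.003]
force: [-5.9, 1.9, 24.5]
gripper_width: 0.752
grasp_force: 12.2
```

```bash
python3 - <<'E'
from h import *
from plant import bot
c=bot.camera('scene')
x=cv2.resize(c['pixels'][165:300,150:360],None,fx=3.8,fy=3.8,interpolation=cv2.INTER_CUBIC)
cv2.imwrite('pics/c3.png',x[:,:,::-1])
E
python3 go.py
```

```text
t 6.6333 p [ 0.5844 -0.1602  0.1059] yaw -14.993828687551513 tilt [ 0.0018 -0.0002 -1.    ] F [-5.7036  1.9652 24.3439] w 0.7539155497161595 12.2340070491191
```

View pics/c3.png

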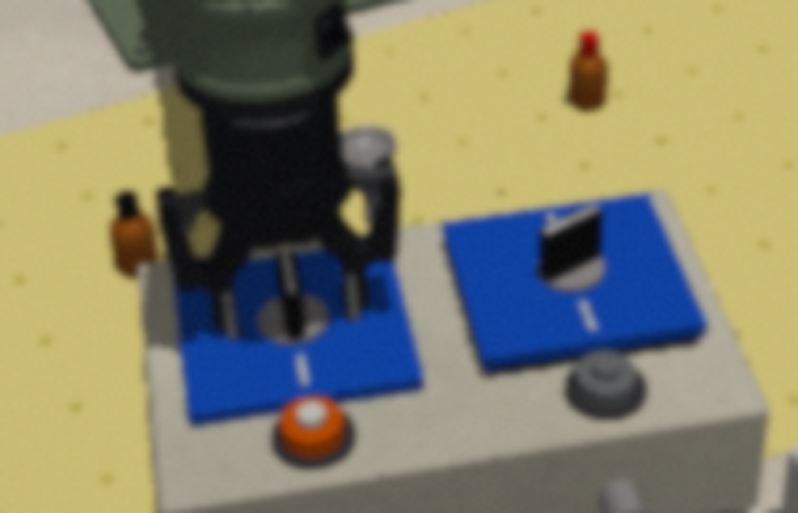

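The picture shows both fingertips, at about (228,325) and (353,310), pressing the right cover flush. The wing at (292,300) is in line with the mark at (303,370), and the other bay is untouched. The push holds steady at 24 N.

```bash
python3 -c "
from plant import bot
print(bot.hand_in())"
```

```text
the job is handed in; nothing more can be done
None
```

I turned the right bay's fastener clockwise into line with the marks while its cover stood proud, pressed the cover flush, and handed in while holding it at about 24 N; the hand-in returned no verdict.

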